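# Fish a dropped clothes peg out from between jar caddy and bread bin

## Task

A clothes peg has dropped into the narrow gap between the jar caddy and the bread bin. First stand the spice jar that blocks the mouth of the gap upright on the worktop somewhere well aside, then take the hooked rod from its wooden rest, reach in over the peg, and drag the peg right out of the mouth of the gap onto the open worktop without touching it with the gripper; then lay the rod back in the notches of its rest as it was, the bent end hanging down and pointing the same way. Do not shift or tip the jars in the caddy or the things on the bread bin.

Things in the scene. Friction and masses are not known exactly. Their poses are not given: they have to be found in the camera images.
- caddy: Fixed wooden jar caddy, one wall of the gap. Origin: on the worktop (z=0) at the mouth of the gap, on the caddy's back face. y: inward along the gap; x: across it to the bread bin. Fills x -90..0, y 0..250 mm, back panel 90 mm high. Gap: from x=0 to the bin's face (40-47 mm wide), about 250 mm long, open above and at the mouth (y=0), far end closed by a fixed black canister
- bread_bin: Fixed pale grey-white bread bin with wooden top, 160 x 250 x 150 mm high, the other wall of the gap, axes parallel to the caddy's. Origin: on the worktop at the mouth-end corner of its gap-side face; it fills x 0..160, y 0..250 mm of its frame. A steel bar handle stands out 14 mm from its near end (x 41..119, 100 mm up)
- peg: Purple clothes peg, a rigid bar 15 x 72 x 12 mm high, lying flat on the worktop deep in the gap, roughly along it (within 0.2 rad). Origin: centre of its underside; its y axis runs along its length. About 15 g; slides easily
- spice_mid (a point): Spice jar with a green cap, round, 46 mm wide and 106 mm high, loose, 75 to 95 mm in front of the mouth of the gap, in the way; about 110 g. This point is its centre, half-way up; z: up along the jar. Grip it from above by cap and shoulder. Wall cabinets hang 0.57 m above the worktop close behind: lift it little and draw it to the robot. Free worktop to stand it on: the strip between caddy and hob round x 0.39, y 0.23
- hook_grip (a point): Middle of the hooked rod's dark wooden handle (110 mm long in y, 18 wide in x, 20 high), on the rod's axis. y: along the rod to its bent end; z: up as it hangs in its rest. Steel rod 8 mm thick, straight from y -95 to +240 mm; about 130 g, balance point about 20 mm ahead of here. As found it lies 50 mm above the worktop, free to be gripped from above
- hook_blade (a point): Middle of the lower edge of the flat blade at the rod's bent end: 250 mm ahead of hook_grip along y and 34 mm below it. The blade is 22 mm wide (across the rod), 4 mm thick (along it) and hangs down; the rod's underside is 30 mm above this edge. Axes as hook_grip
- rest_mid (a point): Where hook_grip lies when the rod is in its rest, 50 mm above the worktop. Fixed wooden rest, 50 x 180 mm, with two notched posts (14 mm thick, 71 high) at y -76 and +76 mm, either side of the handle; the bare rod lies in the notches, 16 mm wide, flared at the top, floor at 46 mm. y: along the rod, to where the bent end points
- jam_jar: Jam jar, 65 mm wide, 103 mm high, one of three jars standing in the caddy; leave alone. Origin: centre of its underside
- oats_jar: Taller clip-top glass jar, 72 mm wide, 114 mm high, one of three jars standing in the caddy; leave alone. Origin: centre of its underside
- beans_jar: Shorter clip-top glass jar, 71 mm wide, 104 mm high, one of three jars standing in the caddy; leave alone. Origin: centre of its underside
- salt_shaker: Glass salt shaker, 44 mm wide, 90 mm high, standing on the bread bin; leave alone. Origin: centre of its underside
- espresso_cup: Striped white espresso cup, 65 x 88 x 50 mm, standing on the bread bin; leave alone. Origin: centre of its underside

How it is judged:
By the outcome, as a careful person would: the job done as asked, in the order asked, and still so for the second after the job is handed in, with the robot touching nothing.
It also fails if it takes over 66 s, if anything falls off the work surface, if the arm or the gripper's body presses on something with over 40 N, if the wrist force passes 120 N, or if a joint passes its speed limit or range.

## Robot

A 6-joint arm with a two-finger parallel gripper is mounted at the origin on a cart in front of the work surface, level with it; the furniture and walls round the work are solid. World frame = base frame: x ahead of the robot, y to its left, z up, the work surface at z = 0. Lengths are in m, angles in rad, forces in N, time in s.
With the tool pointing down it reaches from about 0.275 to 1 m from the base axis. Payload 8.4 kg.
Tool frame: the origin (TCP) lies at the very end of the fingers, on their centre line; the grasp point (between the pads) lies 19 mm behind it; z points along the fingers, y is the line along which they close (so a half turn about z gives the same grasp; the last joint's range is limited). The gripper opens to 85 mm and grips with 20 to 120 N. Pads are 22 mm wide; open, the fingers measure 114 mm over their backs; the gripper's body (76 mm by 85 mm) begins 54 mm behind the grasp point. The pads swing forward as they close: fully open they stand 13 mm farther back than shut.
Start: joints at [1.113, 0.353, 1.633, -0, 1.155, -0.002], TCP at [0.275, 0.561, 0.231] pointing down, gripper open.
Joint ranges: [-2.63, 2.63], [-0.92, 2.1], [0.06, 2.66], [-1.3, 4.44], [0, 2.69], [-3.02, 3.02]. Speed limits (rad/s): [2.22, 2.22, 2.79, 3.14, 3.14, 3.14].

## Interface

Orientations are given as a unit quaternion [x, y, z, w].
In Python, from plant import env gives the robot as it stands. The module is installed in compiled form; this text tells all that it offers.
- The arm moves only by the tool drive_tool, never from a script. Its argument "series" is one flat list of numbers, 4 for each row, row after row: the shift along the world's x, y, z in cm, then the turn about the world's z in rad. In form: [dx, dy, dz, spin, dx, dy, dz, spin, ...]. A call has 1 to 10 rows; each row is the pose to reach, as a shift and turn from the pose commanded when the call began; what a row does not reach only later rows make up. A row lasts 1/12 s, in which the tool goes at most 41.7 mm and 7.16 degrees, less where a joint would pass 70% of its speed; a pose out of reach is approached as far as the arm can. A call with a gripper value outside its range is refused whole. "gripper" is the closure, from 0 (fully open) to 1 (shut), set as the call begins (left out, the last holds). The fingers move at their own pace and stop on an object; "newtons" is the grip in N (left out, the last holds). Time passes only in rows, so rows that repeat a pose let the fingers close. It gives the time, the measured TCP pose, the force, the opening and the grip force at its end, in the units of the state.
- env.sense(): the state, without advancing time (a new reading comes with each control period).
- env.snapshot(name): name is "side" or "top" or "wrist"; returns a dict with "frame" (384x512x3 uint8, red, green, blue), "fx", "fy", "cx", "cy" (pixels), "dist" ([k1, k2, p1, p2, k3] as OpenCV has them; the pictures are not rectified), "position" and "orientation" of the camera in the world; the wrist camera has in their place "tool_from_camera" (4x4, takes a point from camera to tool coordinates, whose origin is the TCP and whose axes are the flange's). Camera axes: x right, y up, looking along -z (the intrinsics and any distortion apply to the point x, -y, -z); pixel columns grow to the right and rows downward; lengths in m; the calibration is good to about 2 mm. A picture is of the moment at which its call begins: read the wrist's pose just before it. There is no depth.
- env.hand_in(): hands the job in; it is judged then, once.
The state is a dict: "clock": time; "qpos": joint angles; "joint_velocities": joint speeds; "effort": joint torques, N m; "position": TCP position; "tcp_rot": TCP orientation; "contact_force": force on the tool from outside, world axes, zero at the start; "moment": the same for the moment, N m; "gripper_width": finger opening in m; "finger_force": force on a finger pad.
Only numpy, scipy, OpenCV 4.12 (cv2) and the standard library are available. Lean on these libraries where they do the work, as an engineer would, in place of code of your own. Each camera call takes 0.05 s, during which the arm holds its last target. There are 200 camera calls.

## Working session

There is one attempt and no reset: what is moved stays moved. The work goes in short steps, Python scripts to look and compute and a tool call to move; the robot and the scene stay as the last step left them, time stands still between calls to the robot, and variables do not carry over. Pictures are saved under pics/ and viewed, at most 11 in all, crops included, and the job is handed in when it is done.

Besides the shell and the picture viewer there is one more tool, called after "Emit:" as a command line: name --argument value ..., lists and objects as JSON in quotes. drive_tool: Moves the arm, as the interface text tells. Its arguments: {"type":"object","properties":{"series":{"type":"array","items":{"type":"number"}},"gripper":{"type":"number"},"newtons":{"type":"number"}},"required":["series"]}

```bash
mkdir -p pics; cat > h.py <<'E'
import numpy as np, cv2
from scipy.spatial.transform import Rotation as R
from plant import env
def snap(n):
    s=env.sense(); d=env.snapshot(n); d['s']=s
    if 'position' in d:
        d['p']=np.array(d['position']); d['R']=R.from_quat(d['orientation']).as_matrix()
    else:
        T=np.eye(4);T[:3,:3]=R.from_quat(s['tcp_rot']).as_matrix();T[:3,3]=s['position']
        T=T@np.array(d['tool_from_camera']); d['p']=T[:3,3]; d['R']=T[:3,:3]
    d['K']=np.array([[d['fx'],0,d['cx']],[0,d['fy'],d['cy']],[0,0,1.]]); d['D']=np.array(d['dist'],float)
    return d
def rays(d,uv):
    q=cv2.undistortPoints(np.array(uv,float).reshape(-1,1,2),d['K'],d['D']).reshape(-1,2)
    v=np.c_[q[:,0],-q[:,1],-np.ones(len(q))]; return v@d['R'].T
def onz(d,uv,z):
    v=rays(d,uv); return d['p']+v*((z-d['p'][2])/v[:,2])[:,None]
def tri(d1,u1,d2,u2):
    a=rays(d1,[u1])[0];b=rays(d2,[u2])[0]
    t=np.linalg.lstsq(np.c_[a,-b],d2['p']-d1['p'],rcond=None)[0]
    P=d1['p']+a*t[0];Q=d2['p']+b*t[1]; return (P+Q)/2,np.linalg.norm(P-Q)
def proj(d,P):
    c=(np.array(P,float).reshape(-1,3)-d['p'])@d['R']; c=c*[1,-1,-1]
    return cv2.projectPoints(c,np.zeros(3),np.zeros(3),d['K'],d['D'])[0].reshape(-1,2)
def save(d,n,crop=None,f=1):
    im=d['frame'][:,:,::-1]
    if crop: im=im[crop[1]:crop[3],crop[0]:crop[2]]
    cv2.imwrite('pics/'+n,cv2.resize(im,None,fx=f,fy=f,interpolation=cv2.INTER_CUBIC))
E
python3 - <<'E'
from h import *
import pickle
for n in ['side','top','wrist']:
    d=snap(n); save(d,n+'0.png',f=1.5); pickle.dump(d,open(n+'0.pkl','wb')); print(n,d['p'].round(3),d['R'].round(2).tolist(),d['fx'])
s=env.sense();print(s)
E
```

```text
side [-0.09  -0.773  0.956] [[0.76, 0.42, -0.5], [-0.65, 0.47, -0.59], [-0.01, 0.78, 0.63]] 402.46101856319456
top [ 0.408 -0.005  1.38 ] [[0.02, 0.99, -0.14], [-1.0, 0.02, -0.02], [-0.01, 0.14, 0.99]] 458.3440081348128
wrist [0.202 0.597 0.374] [[0.44, -0.85, -0.29], [0.9, 0.42, 0.14], [-0.0, -0.32, 0.95]] 300.9680730586349
{'clock': 0.15, 'qpos': array([ 1.11264778e+00,  3.53462684e-01,  1.63393347e+00, -3.40406444e-07,
        1.15520325e+00, -2.40602868e-03]), 'joint_velocities': array([ 0.00037762, -0.00110079, -0.00268664, -0.00047092,  0.00016746,
        0.00013601]), 'effort': array([ 1.96341105e-03, -6.05630207e+01, -3.42339742e+01,  2.10508333e-04,
        6.16086560e-03,  1.61741400e-05]), 'position': array([0.27493122, 0.56089711, 0.23076338]), 'tcp_rot': array([ 2.25904230e-01,  9.74149386e-01, -4.90124774e-04, -1.14742928e-04]), 'contact_force': array([-0.25758882,  0.00898705, -0.98373821]), 'moment': array([ 0.016814  , -0.02996375, -0.01562853]), 'finger_force': 0.0, 'gripper_width': 0.0856606000659281}
```

View pics/side0.png

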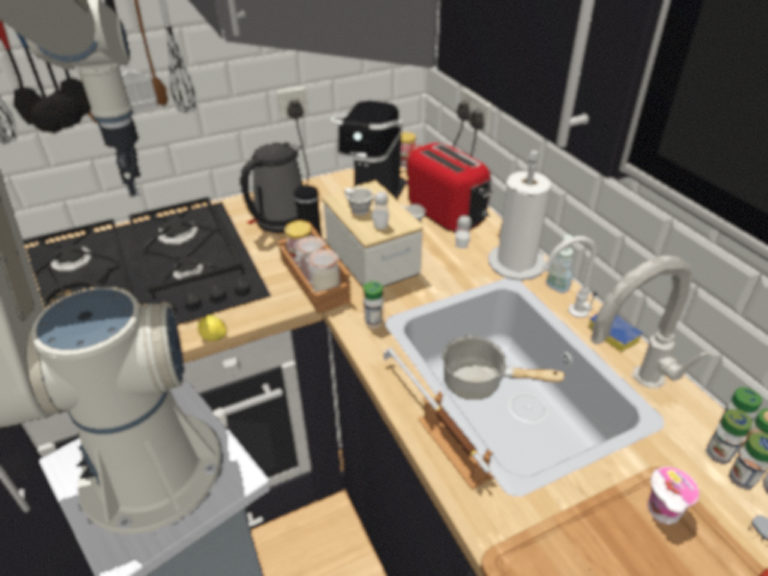

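View pics/top0.png

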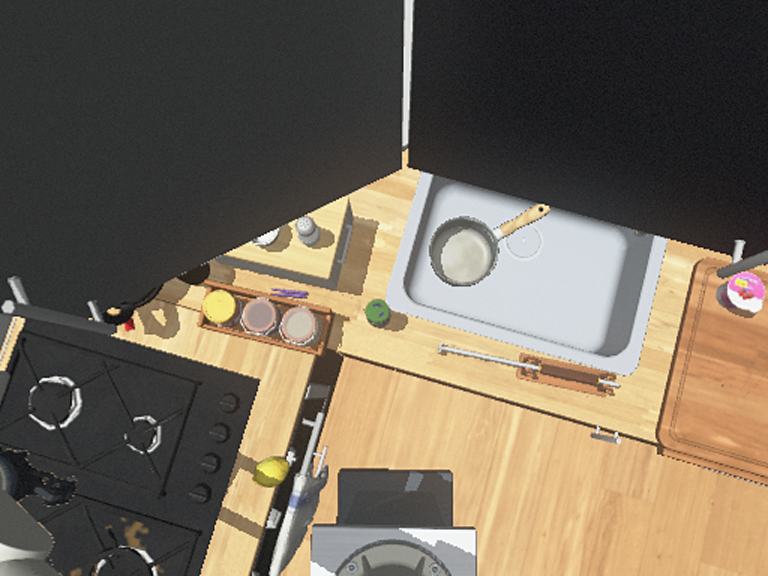

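The side view shows the spice jar at (373,303), with the caddy and bin behind it and the rod on its rest at (388,352)–(490,470). The top view shows the jar cap at (377,313), the purple peg at (290,293), and the rod from its blade at (443,349) to its tail at (618,384). I'll measure these next.

```bash
python3 - <<'E'
from h import *
import pickle
t=pickle.load(open('top0.pkl','rb'));s=pickle.load(open('side0.pkl','rb'))
def mask(d,lo,hi,box):
    h=cv2.cvtColor(d['frame'],cv2.COLOR_RGB2HSV); m=cv2.inRange(h,lo,hi)
    k=np.zeros_like(m);k[box[1]:box[3],box[0]:box[2]]=1; return m*k
def cen(m): y,x=np.nonzero(m); return np.array([x.mean(),y.mean()]),len(x)
g=mask(t,(40,60,30),(85,255,255),(235,190,270,230)); gs=mask(s,(40,60,30),(85,255,255),(235,180,262,205))
c,n=cen(g);cs,n2=cen(gs);print('cap',c,n,onz(t,[c],.104),cs,n2,tri(t,c,s,cs))
p=mask(t,(120,50,40),(165,255,255),(170,180,215,210));c,n=cen(p)
y,x=np.nonzero(p);w=onz(t,np.c_[x,y],.012);u,S,V=np.linalg.svd(w[:,:2]-w[:,:2].mean(0));pr=(w[:,:2]-w[:,:2].mean(0))@V[0]
print('peg',c,n,w.mean(0),V[0],np.ptp(pr),'yaw dir',np.arctan2(V[0][1],V[0][0]))
# rod blade / tail rough
print('rod',onz(t,np.array([[443,349],[618,384]])/1.5,.054))
print('caddy nm bl',onz(t,np.array([[334,320],[321,353]])/1.5,.09),'bin',onz(t,np.array([[352,200],[336,289]])/1.5,.15))
f=t['frame'][:,:,::-1]
a=cv2.resize(f[130:230,125:275],None,fx=4,fy=4,interpolation=cv2.INTER_CUBIC);b=cv2.resize(f[220:270,280:430],None,fx=4,fy=4,interpolation=cv2.INTER_CUBIC)
cv2.imwrite('pics/crop1.png',np.vstack([a,b]))
E
```

```text
cap [251.09411765 207.32352941] 170 [[0.55788065 0.03751067 0.104     ]] [248.36290323 193.11290323] 124 (array([0.558567  , 0.03798547, 0.09571234]), np.float64(0.0006956541390642328))
peg [193.51764706 195.25882353] 85 [0.60252061 0.21533908 0.012     ] [-0.11026592 -0.99390212] 0.06881598212133413 yaw dir -1.6812869235269918
rod [[ 0.49222911 -0.09004363  0.054     ]
 [ 0.43128497 -0.42359401  0.054     ]]
caddy nm bl [[0.54108433 0.11810764 0.09      ]
 [0.47854364 0.14067984 0.09      ]] bin [[0.75779245 0.08567459 0.15      ]
 [0.59133663 0.11040662 0.15      ]]
```

View pics/crop1.png

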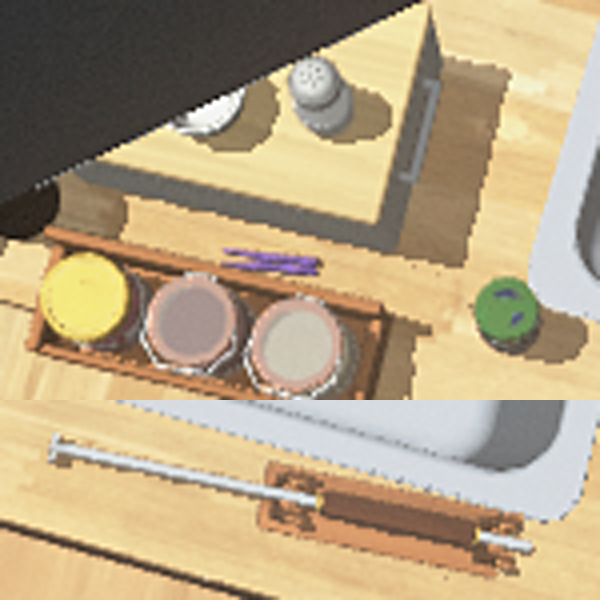

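The crop shows the caddy's back-top edge from (47,230) to (383,307), the bin's top corner at (378,222) and its edge to (80,163). The rod's ferrules are at (318,502) and (478,537), the blade at (53,447) and the tail at (532,549).

```bash
python3 - <<'E'
from h import *
import pickle
t=pickle.load(open('top0.pkl','rb'))
A=lambda l:[[125+u/4,130+v/4] for u,v in l]
B=lambda l:[[280+u/4,220+(v-400)/4] for u,v in l]
c=onz(t,A([(47,230),(383,307)]),.09);b=onz(t,A([(80,163),(378,222)]),.15);b0=onz(t,A([(394,250)]),0)
ang=lambda p,q:np.arctan2(*(q-p)[[1,0]])
print('caddy',c,ang(c[1],c[0]),np.linalg.norm(c[0]-c[1]));print('bin',b,ang(b[1],b[0]),b0)
r=onz(t,B([(318,502),(478,537)]),.05);e=onz(t,B([(53,447),(532,549)]),.05)
m=r.mean(0);print('rod',r,m,ang(r[1],r[0]),np.linalg.norm(r[0]-r[1]));print('ends',e,ang(e[1],e[0]),np.linalg.norm(e[0]-e[1]), np.linalg.norm(e[0]-m),np.linalg.norm(e[1]-m))
th=ang(c[1],c[0]);Y=np.array([np.cos(th),np.sin(th)]);X=np.array([Y[1],-Y[0]])
for n,P in dict(peg=(.6025,.2153),jar=(.5583,.0378),bin=b[1][:2],rest=m[:2],blade=e[0][:2]).items(): print(n,X@(P-c[1][:2]),Y@(P-c[1][:2]))
print(X,Y)
E
```

```text
caddy [[0.61123124 0.36637097 0.09      ]
 [0.55974981 0.12410059 0.09      ]] 1.3614149753872788 0.2476797773351788
bin [[0.64861907 0.3289988  0.15      ]
 [0.6108669  0.12324298 0.15      ]] 1.389334225344279 [[0.61418698 0.12603596 0.        ]]
rod [[ 0.45872064 -0.27511326  0.05      ]
 [ 0.43571392 -0.38926582  0.05      ]] [ 0.44721728 -0.33218954  0.05      ] 1.371916956551231 0.1164479092466025
ends [[ 0.49503188 -0.08425437  0.05      ]
 [ 0.42785097 -0.42760922  0.05      ]] 1.3775770351920311 0.3498654385253168 0.25250363470354104 0.09736512808747978
peg 0.022860275043923597 0.09809341421967155
jar 0.01651984415422693 -0.0847171132018448
bin 0.05017893562061887 0.009786046354419297
rest -0.015232688273610785 -0.46971504519080387
blade -0.019996893503675027 -0.21725635968558085
[ 0.97815969 -0.2078548 ] [0.2078548  0.97815969]
```

Emit:
drive_tool --series '[2.4,-4.5,0,-0.12,4.8,-9,0,-0.24,7.2,-13.5,0,-0.36,9.6,-18,0,-0.48,12,-22.5,0,-0.6,14.4,-27,0,-0.72,16.8,-31.5,0,-0.84,19.2,-36,0,-0.96,21.6,-40.5,0,-1.08,23,-43,0,-1.2]' --gripper 0

```text
clock: 0.98
position: [0.4718, 0.1917, 0.2313]
tcp_rot: [0.738, 0.674, 0.0, -0.0]
contact_force: [0.8, 0.2, -0.3]
gripper_width: 0.0853
finger_force: 0.0
```

Emit:
drive_tool --series '[1.8,-3.2,0,-0.05,3.6,-6.4,0,-0.105,5.4,-9.6,0,-0.105,7.2,-12.8,0,-0.105,8.6,-15.4,0,-0.105,8.6,-15.4,0,-0.105,8.6,-15.4,0,-0.105]'

```text
clock: 1.57
position: [0.5576, 0.0383, 0.2309]
tcp_rot: [0.772, 0.636, -0.0, -0.0]
contact_force: [-0.8, 0.9, -0.2]
gripper_width: 0.0858
finger_force: 0.0
```

Emit:
drive_tool --series '[0,0,-4,0,0,0,-8,0,0,0,-12,0,0,0,-14,0,0,0,-16,0,0,0,-16,0,0,0,-16,0]'

```text
clock: 2.15
position: [0.5562, 0.0406, 0.0707]
tcp_rot: [0.771, 0.637, -0.001, -0.001]
contact_force: [-0.4, -0.5, 0.6]
gripper_width: 0.0852
finger_force: 0.0
```

Emit:
drive_tool --series '[0,0,0,0,0,0,0,0,0,0,0,0,0,0,0,0,0,0,0,0,0,0,0,0,0,0,0,0,0,0,0,0]' --gripper 1 --newtons 30

```text
clock: 2.82
position: [0.5584, 0.0397, 0.0728]
tcp_rot: [0.771, 0.637, 0.001, 0.001]
contact_force: [-1.1, 0.2, 7.5]
gripper_width: 0.0443
finger_force: 29.7
```

Emit:
drive_tool --series '[0,0,1.5,0,0,0,3,0,-2,0,3,0,-5,0,3,0,-8,0,3,0,-11,0,3,0,-14,0.5,3,0,-16,2,3,0,-16.8,4,3,0,-16.8,7,3,0]'

```text
clock: 3.65
position: [0.3868, 0.1089, 0.1016]
tcp_rot: [0.772, 0.636, -0.001, -0.0]
contact_force: [1.1, 0.1, -1.1]
gripper_width: 0.0444
finger_force: 31.1
```

Emit:
drive_tool --series '[0,3,0,0,0,6,0,0,0,9,0,0,0,11,0,0,0,12.2,0,0,0,12.2,0,0,0,12.2,0,0]'

```text
clock: 4.23
position: [0.3892, 0.2315, 0.1014]
tcp_rot: [0.771, 0.637, -0.0, 0.0]
contact_force: [0.4, -0.3, -1.8]
gripper_width: 0.0445
finger_force: 31.1
```

Emit:
drive_tool --series '[0,0,-1,0,0,0,-2,0,0,0,-2.5,0,0,0,-2.8,0,0,0,-3,0,0,0,-3,0,0,0,-3,0]'

```text
clock: 4.82
position: [0.3905, 0.2314, 0.0719]
tcp_rot: [0.771, 0.637, 0.001, 0.0]
contact_force: [0.3, -2.9, 13.7]
gripper_width: 0.0444
finger_force: 31.9
```

Emit:
drive_tool --series '[0,0,0,0,0,0,0,0,0,0,0,0,0,0,0,0,0,0,0,0,0,0,0,0,0,0,0,0]' --gripper 0

```text
clock: 5.4
position: [0.3893, 0.2316, 0.0712]
tcp_rot: [0.771, 0.637, -0.0, -0.0]
contact_force: [-0.2, 0.1, -0.4]
gripper_width: 0.0855
finger_force: 0.0
```

Emit:
drive_tool --series '[0,0,2,0,0,0,5,0,0,0,9,0,0,0,12,0,0,0,12,0,0,0,12,0]'

```text
clock: 5.9
position: [0.3904, 0.2323, 0.193]
tcp_rot: [0.771, 0.637, 0.002, 0.0]
contact_force: [-0.3, -0.7, -0.6]
gripper_width: 0.0852
finger_force: 0.0
```

```bash
python3 - <<'E'
from h import *
d=snap('side'); save(d,'side1.png',(130,60,400,330),2.2); print(env.sense()['position'])
E
```

```text
[0.38942555 0.2317326  0.19155754]
```

View pics/side1.png

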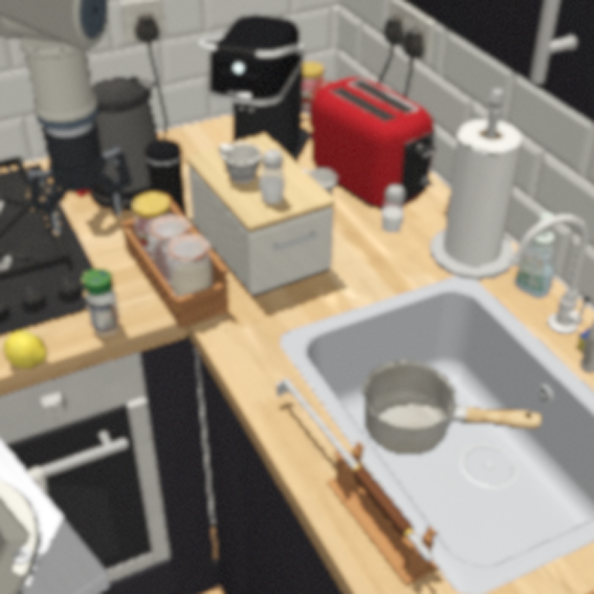

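The jar stands upright at (98,300) on the strip, clear of everything. I'll move to the rod next.

Emit:
drive_tool --series '[0.4,-4,0,0,0.8,-8,0,0,1.2,-12,0,0,1.6,-16,0,0,2,-20,0,0,2.4,-24,0,0,2.8,-28,0,0,3.2,-32,0,0,3.6,-36,0,0,4,-40,0,0]'

```text
clock: 6.78
position: [0.428, -0.17, 0.1897]
tcp_rot: [0.771, 0.637, -0.001, -0.001]
contact_force: [1.0, 1.1, 0.2]
gripper_width: 0.0856
finger_force: 0.0
```

Emit:
drive_tool --series '[0.4,-4,0,0,0.8,-8,0,0,1.2,-12,0,0,1.5,-15,0,0,1.8,-16.4,0,0,1.8,-16.4,0,0,1.8,-16.4,0,0,1.8,-16.4,0,0]'

```text
clock: 7.45
position: [0.4467, -0.3306, 0.1902]
tcp_rot: [0.771, 0.637, -0.0, -0.001]
contact_force: [-0.8, 1.1, 0.2]
gripper_width: 0.0854
finger_force: 0.0
```

```bash
python3 - <<'E'
from h import *
import pickle
d=snap('wrist'); save(d,'wr1.png',f=1.5);pickle.dump(d,open('wr1.pkl','wb')); print(d['s']['position'],d['s']['tcp_rot'],proj(d,[[.447,-.332,.06],[.495,-.084,.054],[.428,-.428,.054]])*1.5)
E
```

```text
[ 0.44665318 -0.33058407  0.19021203] [ 7.70866710e-01  6.36995008e-01 -1.34622971e-04 -1.36264064e-03] [[ 381.60651712  270.80204031]
 [ 382.24581204 -266.38966001]
 [ 380.88777504  399.72502034]]
```

View pics/wr1.png

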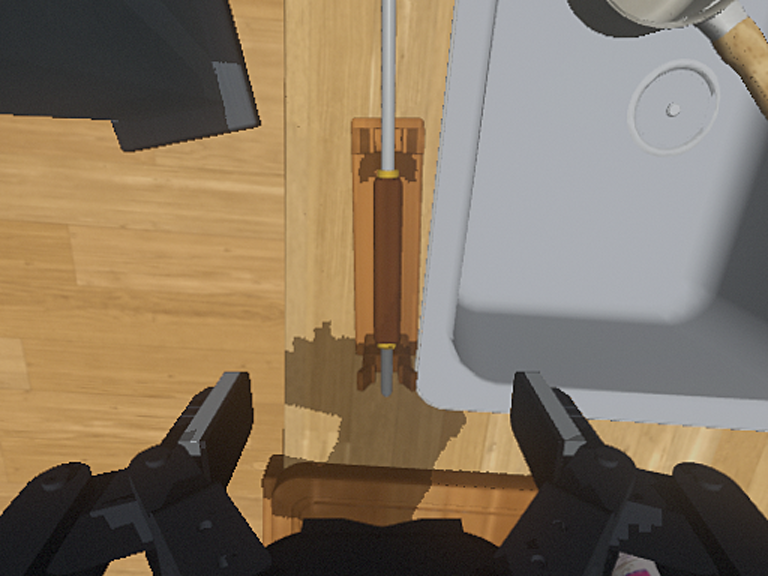

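The wrist view shows the handle centred at about (387,260), between ferrules at (387,174) and (386,347). The rod is parallel to the fingers' pads.

```bash
python3 - <<'E'
from h import *
import pickle
d=pickle.load(open('wr1.pkl','rb'))
f=onz(d,np.array([[387.5,174],[386,347],[389.5,20],[386.5,390]])/1.5,.055);m=f[:2].mean(0)
print(f,m,np.linalg.norm(f[0]-f[1]),np.arctan2(*(f[2]-f[3])[[1,0]]),'d cm',100*(m-d['s']['position']))
E
```

```text
[[ 0.4616551  -0.27452883  0.055     ]
 [ 0.43939106 -0.38737036  0.055     ]
 [ 0.4776435  -0.19527376  0.055     ]
 [ 0.43350529 -0.4203609   0.055     ]] [ 0.45052308 -0.3309496   0.055     ] 0.11501695750268574 1.3771594343840672 d cm [  0.38698929  -0.03655241 -13.52120327]
```

Emit:
drive_tool --series '[0.4,0,-3,0,0.4,0,-6,0,0.4,0,-9,0,0.4,0,-12,0,0.4,0,-14,0,0.4,0,-15.2,0,0.4,0,-15.8,0,0.4,0,-15.8,0,0.4,0,-15.8,0]' --gripper 0.3

```text
clock: 8.25
position: [0.452, -0.3323, 0.0341]
tcp_rot: [0.771, 0.637, 0.0, 0.0]
contact_force: [-0.6, -0.1, -0.7]
gripper_width: 0.0594
finger_force: 0.0
```

Emit:
drive_tool --series '[0,0,0,0,0,0,0,0,0,0,0,0,0,0,0,0,0,0,0,0,0,0,0,0,0,0,0,0,0,0,0,0]' --gripper 1 --newtons 80

```text
clock: 8.92
position: [0.4519, -0.3328, 0.0344]
tcp_rot: [0.771, 0.637, 0.0, 0.001]
contact_force: [-1.0, 1.7, 7.5]
gripper_width: 0.0166
finger_force: 77.9
```

Emit:
drive_tool --series '[0,0,1,0,0,0,2.5,0,0,0,4,0,0,0,5.5,0,0,0,6,0,0,0,6,0]'

```text
clock: 9.42
position: [0.4522, -0.333, 0.095]
tcp_rot: [0.771, 0.637, 0.0, 0.001]
contact_force: [0.5, -0.6, -1.6]
gripper_width: 0.0164
finger_force: 78.3
```

Emit:
drive_tool --series '[1,2,0,0,2.2,5,0,0,3.5,8,0,0,4.8,11,0,0,6.2,14,0,0,7.4,16.4,0,0,8,17.5,0,0,8,17.5,0,0,8,17.5,0,0,8,17.5,0,0]'

```text
clock: 10.25
position: [0.5307, -0.1581, 0.0929]
tcp_rot: [0.771, 0.637, -0.0, -0.0]
contact_force: [0.1, 0.4, -1.9]
gripper_width: 0.0168
finger_force: 78.3
```

```bash
python3 - <<'E'
from h import *
import pickle
d=snap('top');pickle.dump(d,open('top1.pkl','wb'));f=d['frame'][:,:,::-1]
cv2.imwrite('pics/top1.png',cv2.resize(f[140:260,150:310],None,fx=5,fy=5,interpolation=cv2.INTER_CUBIC))
p=np.mean([env.sense()['position'] for _ in range(5)],0);print(p,d['s']['tcp_rot'],d['s']['contact_force'])
E
```

```text
[ 0.53066645 -0.15835289  0.09296608] [ 7.71022385e-01  6.36807851e-01 -4.12220437e-04 -2.67520737e-04] [ 0.09404641  0.37391174 -1.94318738]
```

View pics/top1.png

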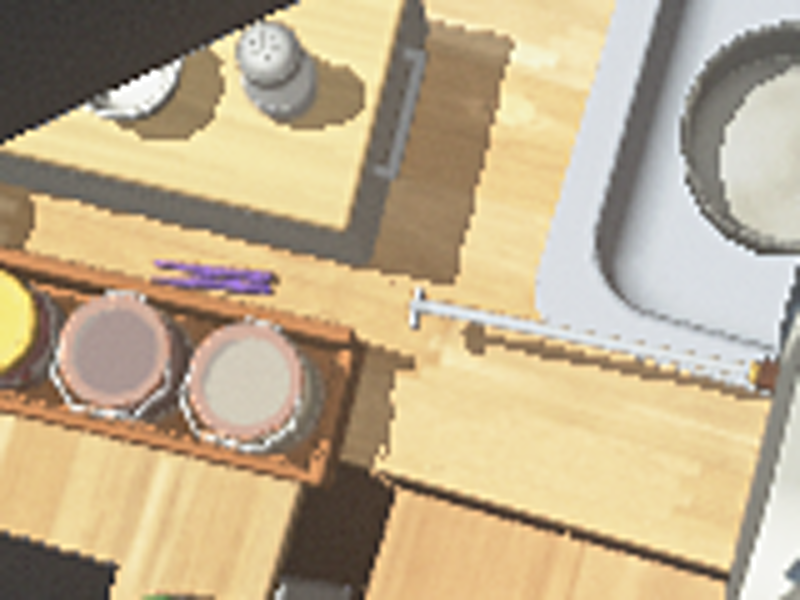

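The top view shows the blade's crossbar at (417,307), the rod running to the ferrule at (757,374), and the peg at (155–275,277). The bin's base edge runs (30,190)–(372,262), and the caddy's top back edge runs (0,250)–(355,330).

```bash
python3 - <<'E'
from h import *
import pickle
t=pickle.load(open('top1.pkl','rb'))
A=lambda l:[[150+u/5,140+v/5] for u,v in l]
th=1.375;Y=np.array([np.cos(th),np.sin(th)]);X=np.array([Y[1],-Y[0]]);O=np.array([.5597,.1241])
q=lambda n,l,z:[print(n,p.round(4),'gap xy',(X@(p[:2]-O)).round(4),(Y@(p[:2]-O)).round(4)) for p in onz(t,A(l),z)]
q('caddytop',[(20,252),(180,289),(355,330)],.09)
q('binbase',[(30,193),(200,228),(372,264)],0.)
q('bintop',[(5,153),(345,229)],.15)
q('blade',[(417,290),(417,307),(417,325)],.110); q('rod',[(430,309),(740,371)],.112)
h=cv2.cvtColor(t['frame'],cv2.COLOR_RGB2HSV);m=cv2.inRange(h,(120,50,40),(165,255,255));m[:,:170]=0;m[:180]=0;m[210:]=0;m[:,215:]=0
y,x=np.nonzero(m);w=onz(t,np.c_[x,y],.010)[:,:2]-O;print('peg x',np.percentile(w@X,[0,50,100]),'y',np.percentile(w@Y,[0,2,50,98,100]))
E
```

```text
caddytop [0.6036 0.3164 0.09  ] gap xy 0.0057 0.1972
caddytop [0.5838 0.2239 0.09  ] gap xy 0.0042 0.1026
caddytop [0.5619 0.1235 0.09  ] gap xy 0.0023 -0.0002
binbase [0.654  0.3346 0.    ] gap xy 0.0515 0.2248
binbase [0.6339 0.2292 0.    ] gap xy 0.0523 0.1175
binbase [0.6133 0.1233 0.    ] gap xy 0.0527 0.0096
bintop [0.6493 0.3125 0.15  ] gap xy 0.0512 0.2022
bintop [0.61   0.1246 0.15  ] gap xy 0.0493 0.0103
blade [0.5826 0.0874 0.11  ] gap xy 0.0296 -0.0315
blade [0.573  0.0871 0.11  ] gap xy 0.0203 -0.0337
blade [0.5629 0.0869 0.11  ] gap xy 0.0104 -0.0359
rod [0.5718 0.0797 0.112 ] gap xy 0.0205 -0.0412
rod [ 0.5399 -0.0934  0.112 ] gap xy 0.0229 -0.2172
peg x [0.01491806 0.025013   0.03362118] y [0.06817001 0.06933196 0.09694356 0.13279067 0.13766487]
```

Emit:
drive_tool --series '[0.2,0,-1.5,-0.015,0.4,-0.1,-3,-0.015,0.4,-0.1,-4.5,-0.015,0.4,-0.1,-4.5,-0.015,0.8,1.9,-4.5,-0.015,1.2,3.9,-4.5,-0.015,1.6,5.9,-4.5,-0.015,2,7.9,-4.5,-0.015,2.2,8.9,-4.5,-0.015,2.2,8.9,-4.5,-0.015]'

```text
clock: 11.13
position: [0.5538, -0.0675, 0.0489]
tcp_rot: [0.775, 0.631, 0.0, 0.0]
contact_force: [0.3, -0.4, -1.3]
gripper_width: 0.0164
finger_force: 78.3
```

```bash
python3 - <<'E'
from h import *
import pickle
d=snap('top');pickle.dump(d,open('top2.pkl','wb'));f=d['frame'][:,:,::-1]
cv2.imwrite('pics/top2.png',cv2.resize(f[160:240,170:270],None,fx=7,fy=7,interpolation=cv2.INTER_CUBIC))
p=np.mean([env.sense()['position'] for _ in range(5)],0);print(p,d['s']['tcp_rot'],d['s']['contact_force'])
E
```

```text
[ 0.55354128 -0.06837279  0.04875373] [7.75424046e-01 6.31440781e-01 2.57110786e-04 1.49691347e-04] [ 0.34108163 -0.42952416 -1.31363555]
```

View pics/top2.png

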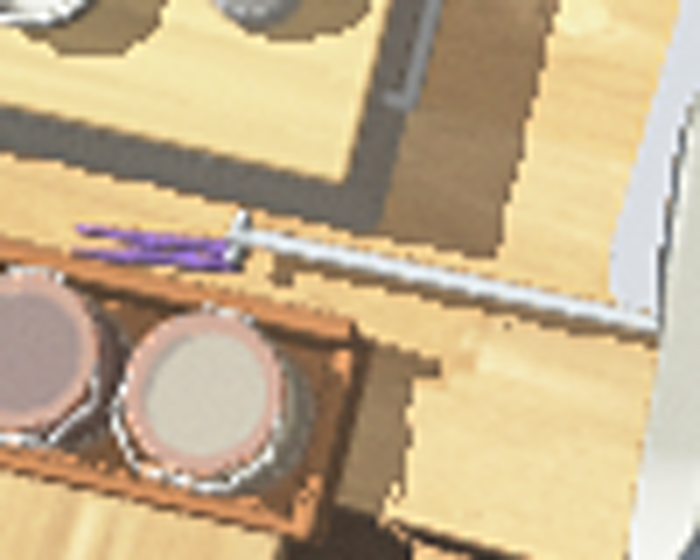

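The blade's crossbar spans (243,212)–(232,262) and lies over the near end of the peg. It is clear of both the bin edge and the caddy.

```bash
python3 - <<'E'
from h import *
import pickle
t=pickle.load(open('top2.pkl','rb'))
A=lambda l:[[170+u/7,160+v/7] for u,v in l]
th=1.375;Y=np.array([np.cos(th),np.sin(th)]);X=np.array([Y[1],-Y[0]]);O=np.array([.5597,.1241])
q=lambda n,l,z:[print(n,'gap xy',(X@(p[:2]-O)).round(4),(Y@(p[:2]-O)).round(4)) for p in onz(t,A(l),z)]
q('blade',[(243,212),(238,237),(232,262)],.065); q('rod',[(260,240),(640,320)],.068)
q('binbase',[(100,170),(370,228)],0.)
q('pegtips',[(80,230),(78,254),(240,265),(225,240)],.012)
E
```

```text
blade gap xy 0.0396 0.0595
blade gap xy 0.0289 0.0591
blade gap xy 0.0182 0.0591
rod gap xy 0.0293 0.0494
rod gap xy 0.0298 -0.1114
binbase gap xy 0.0526 0.1356
binbase gap xy 0.0524 0.0144
pegtips gap xy 0.0237 0.1353
pegtips gap xy 0.0133 0.1337
pegtips gap xy 0.0234 0.0641
pegtips gap xy 0.0326 0.073
```

Emit:
drive_tool --series '[0.3,2,0,0,0.6,4,0,0,0.9,6,0,0,1.1,7.6,0,0,1.3,9.2,0,0,1.3,9.2,0,0,1.3,9.2,-0.8,0,1.3,9.2,-1.6,0,1.3,9.2,-2.2,0,1.3,9.2,-2.2,0]'

```text
clock: 12.02
position: [0.565, 0.0225, 0.0244]
tcp_rot: [0.776, 0.631, -0.001, -0.001]
contact_force: [-0.7, -0.0, -1.8]
gripper_width: 0.0165
finger_force: 78.3
```

Emit:
drive_tool --series '[0,0,-0.2,0,0,0,-0.4,0,0,0,-0.4,0]'

```text
clock: 12.27
position: [0.5662, 0.0234, 0.0219]
tcp_rot: [0.776, 0.631, -0.0, -0.0]
contact_force: [0.4, -0.0, -0.8]
gripper_width: 0.0168
finger_force: 78.3
```

```bash
python3 - <<'E'
from h import *
import pickle
d=snap('top');pickle.dump(d,open('top3.pkl','wb'));f=d['frame'][:,:,::-1]
cv2.imwrite('pics/top3.png',cv2.resize(f[160:240,160:260],None,fx=7,fy=7,interpolation=cv2.INTER_CUBIC))
p=np.mean([env.sense()['position'] for _ in range(5)],0);print(p,d['s']['tcp_rot'],d['s']['contact_force'],d['s']['moment'])
E
```

```text
[0.56633126 0.02346113 0.02217437] [ 7.75854262e-01  6.30912136e-01 -1.69336486e-04 -1.07313494e-04] [ 0.41130211 -0.03309471 -0.81660692] [-0.03564616 -0.02725228  0.02299716]
```

View pics/top3.png

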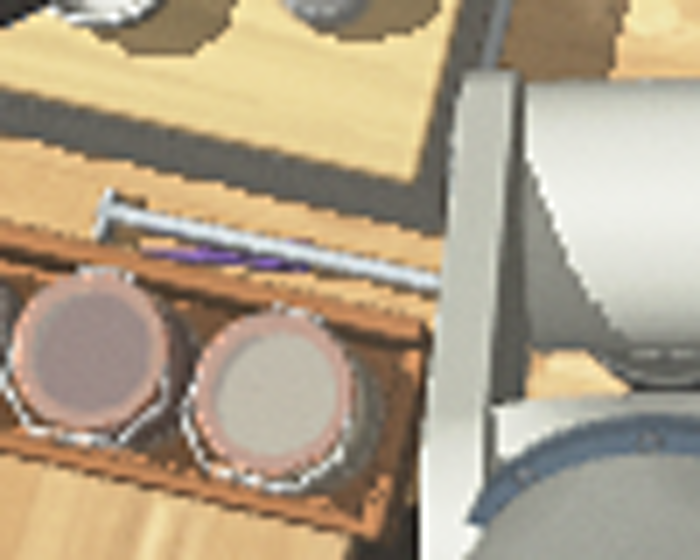

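The blade at (105,215) is down beyond the far end of the peg (140–310,255), which hasn't moved. I'll drag it out.

Emit:
drive_tool --series '[-0.1,-0.7,0,0,-0.2,-1.5,0,0,-0.4,-2.5,0,0,-0.5,-3.5,0,0,-0.7,-4.5,0,0,-0.9,-5.5,0,0,-1.1,-6.5,0,0,-1.2,-7.5,0,0,-1.4,-8.3,0,0,-1.5,-9,0,0]'

```text
clock: 13.15
position: [0.5511, -0.0674, 0.0223]
tcp_rot: [0.776, 0.631, -0.0, -0.0]
contact_force: [0.5, -0.1, -1.3]
gripper_width: 0.0165
finger_force: 78.3
```

Emit:
drive_tool --series '[-0.2,-1,0,0,-0.4,-2,0,0,-0.6,-3.2,0,0,-0.8,-4.4,0,0,-1,-5.6,0,0,-1.2,-6.8,0,0,-1.4,-8,0,0,-1.6,-9.2,0,0,-1.8,-10.2,0,0,-1.9,-10.7,0,0]'

```text
clock: 13.98
position: [0.5321, -0.1749, 0.0223]
tcp_rot: [0.776, 0.631, -0.0, 0.0]
contact_force: [0.2, 0.3, -1.1]
gripper_width: 0.0165
finger_force: 78.3
```

```bash
python3 - <<'E'
from h import *
import pickle
d=snap('top');pickle.dump(d,open('top4.pkl','wb'));f=d['frame'][:,:,::-1]
cv2.imwrite('pics/top4.png',cv2.resize(f[150:290,170:430],None,fx=3,fy=3,interpolation=cv2.INTER_CUBIC))
p=np.mean([env.sense()['position'] for _ in range(5)],0);print(p,d['s']['tcp_rot'],d['s']['contact_force'])
th=1.375;Y=np.array([np.cos(th),np.sin(th)]);X=np.array([Y[1],-Y[0]]);O=np.array([.5597,.1241])
h=cv2.cvtColor(d['frame'],cv2.COLOR_RGB2HSV);m=cv2.inRange(h,(120,50,40),(165,255,255));m[:,:170]=0;m[:170]=0;m[230:]=0;m[:,290:]=0
y,x=np.nonzero(m);print(len(x))
w=onz(d,np.c_[x,y],.010)[:,:2]-O;print('peg x',np.percentile(w@X,[0,50,100]),'y',np.percentile(w@Y,[0,2,50,98,100]))
E
```

```text
[ 0.53206814 -0.17510582  0.02228043] [ 7.76016314e-01  6.30712828e-01 -4.69056225e-05  7.62764930e-05] [ 0.17925966  0.29688549 -1.10095376]
62
peg x [0.01794395 0.02184936 0.02893015] y [-0.11806932 -0.11715122 -0.08904891 -0.05372645 -0.05013398]
```

View pics/top4.png

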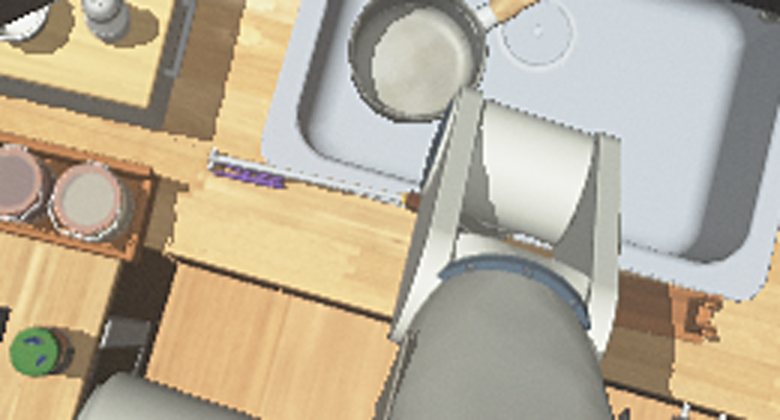

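The peg at (215–285,175) is wholly out of the gap (y −118 to −50 mm), on the open worktop. I'll lift the rod and take it back to the rest.

Emit:
drive_tool --series '[0.1,0.5,0,0,0.1,0.5,1,0,0.1,0.5,3,0,0.1,0.5,5,0,0.1,0.5,7.1,0,0.1,0.5,7.1,0,-1,-2,7.1,0.015,-2.5,-5,7.1,0.015,-4,-8,7.1,0.015,-5.4,-11,7.1,0.015]'

```text
clock: 14.87
position: [0.4777, -0.2834, 0.0932]
tcp_rot: [0.77, 0.638, -0.0, -0.0]
contact_force: [1.5, -0.5, -1.5]
gripper_width: 0.0166
finger_force: 78.3
```

Emit:
drive_tool --series '[-1.2,-2.2,0,0,-2.2,-4,0,0,-2.7,-4.9,0,0,-2.7,-4.9,0,0,-2.7,-4.9,0,0,-2.7,-4.9,0,0]'

```text
clock: 15.37
position: [0.4518, -0.3312, 0.0932]
tcp_rot: [0.771, 0.637, 0.0, -0.0]
contact_force: [0.9, 0.3, -1.8]
gripper_width: 0.0167
finger_force: 78.3
```

```bash
python3 - <<'E'
from h import *
d=snap('wrist');save(d,'wr2.png',f=1.4)
p=np.mean([env.sense()['position'] for _ in range(5)],0);print(p,d['s']['tcp_rot'],d['s']['contact_force'])
E
```

```text
[ 0.45193551 -0.33117919  0.09318931] [ 7.70795674e-01  6.37082381e-01  1.26992358e-04 -2.27841033e-04] [ 0.88058398  0.32998105 -1.8010734 ]
```

View pics/wr2.png

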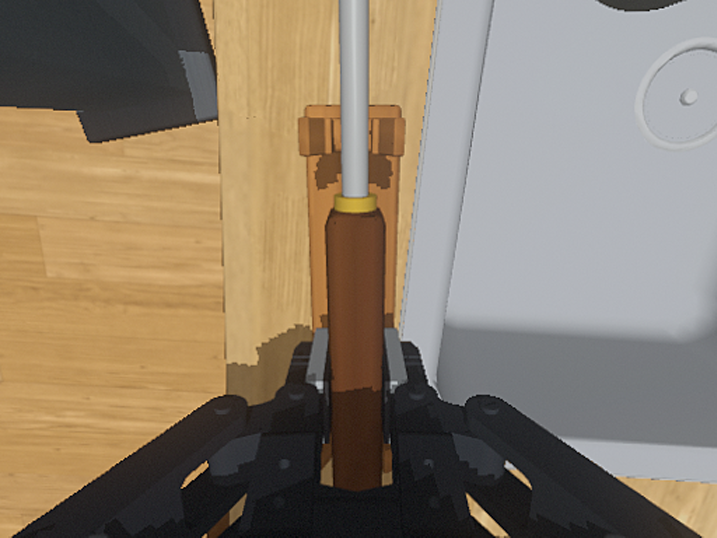

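The rod is at column 355, centred over the front notch (post centred at about 352). I'll lower it.

Emit:
drive_tool --series '[0,-0.1,-1.5,0,0,-0.1,-3,0,0,-0.1,-4,0,0,-0.1,-4.8,0,0,-0.1,-5.4,0,0,-0.1,-5.8,0,0,-0.1,-5.9,0,0,-0.1,-5.9,0]'

```text
clock: 16.08
position: [0.4516, -0.3332, 0.0345]
tcp_rot: [0.771, 0.637, 0.0, -0.0]
contact_force: [0.4, 0.4, -1.3]
gripper_width: 0.0165
finger_force: 78.5
```

Emit:
drive_tool --series '[0,0,-0.1,0,0,0,-0.1,0]'

```text
clock: 16.25
position: [0.4517, -0.3333, 0.0343]
tcp_rot: [0.771, 0.637, 0.0, 0.0]
contact_force: [-2.1, 4.4, 10.0]
gripper_width: 0.0168
finger_force: 80.1
```

Emit:
drive_tool --series '[0,0,0,0,0,0,0,0,0,0,0,0,0,0,0,0,0,0,0,0,0,0,0,0]' --gripper 0.3

```text
clock: 16.75
position: [0.4514, -0.3334, 0.0332]
tcp_rot: [0.771, 0.637, -0.0, -0.0]
contact_force: [-0.1, 0.2, -0.7]
gripper_width: 0.06
finger_force: 0.0
```

Emit:
drive_tool --series '[0,0,1,0,0,0,3,0,0,0,6,0,0,0,10,0,0,0,14,0,0,0,18,0,-1,-1,20,0,-3,-3,20,0,-5,-5,20,0,-5,-5,20,0]'

```text
clock: 17.58
position: [0.3989, -0.3858, 0.2348]
tcp_rot: [0.771, 0.636, -0.001, 0.001]
contact_force: [-0.5, 0.0, -0.5]
gripper_width: 0.0599
finger_force: 0.0
```

```bash
python3 - <<'E'
from h import *
a=snap('top');b=snap('side')
f=lambda d,c:cv2.resize(d['frame'][c[1]:c[3],c[0]:c[2],::-1],(800,300),interpolation=cv2.INTER_CUBIC)
cv2.imwrite('pics/end.png',np.vstack([f(a,(110,140,430,260)),f(b,(150,100,410,330))])) 
p=onz(a,[[a['cx'],a['cy']]],0);print(p, env.sense()['position'],env.sense()['contact_force'])
E
```

```text
[[0.60616782 0.01586184 0.        ]] [ 0.40079075 -0.38373313  0.23392835] [1.17880182 0.11684161 0.25397353]
```

View pics/end.png

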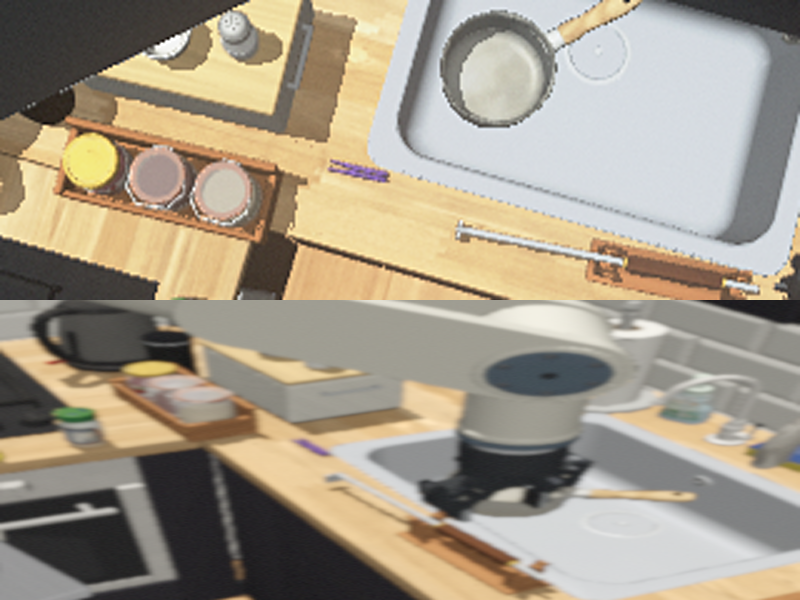

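The peg lies clear of the gap at (358,170). The rod is back in its rest with the blade at (460,232) as before, the spice jar is upright at (75,428), and nothing else has moved.

```bash
python3 -c "
from plant import env
print(env.hand_in())"
```

```text
the job is handed in; nothing more can be done
None
```

I handed the job in at about 18 s: the spice jar stands upright aside, the peg is out on the open worktop, the rod is back in its rest with the bent end as found, and nothing else looks moved in the final pictures (hand-in returned no verdict).

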